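# Set the slip taps for the next pour

## Task

The pump is off and the slip header is being set for the next pour, so that only the tap whose spout hangs over the plaster mould is open. Turn that tap's red winged handle fully open, in line with its branch pipe, and turn the tap that was left open elsewhere fully shut, square across its branch; the third tap stays shut. Do not bump the header pipe close behind the handles, and leave the mould and the drip bowl standing where they are.

Things in the scene. Friction and masses are not known exactly. Their poses are not given: they have to be found in the camera images.
- tap_a_hub (a point): Tap A. One of three identical quarter-turn ball valves, 150 mm apart on the slip header. The point is on the handle's upright turning axis, half-way up its wings, 243 mm above the bench; x axis level along the branch pipe towards the header, z up. Valve and branch pipe below the handle reach up to 220 mm above the bench. Fixed.
- tap_a_spout (a point): Mouth of tap A's steel spout, pointing down, 137 mm above the bench, 85 mm from the hub's axis towards its -x.
- tap_a_key (a joint): Handle of tap A. Red butterfly handle: two wings in one line, 100 mm over the tips, 9 mm thick (tips 12), 232 to 254 mm above the bench, hub 30 mm across. Angle 0 = shut, wings along the hub point's y (square across the branch); 1.571 = open, wings along x, 12 mm from the header pipe. Opens anticlockwise from above; stop at each end; stiff, about 0.3 N m; stays where left.
- tap_b_hub (a point): Tap B. As tap A.
- tap_b_spout (a point): Mouth of tap B's steel spout, pointing down, 137 mm above the bench, 85 mm from the hub's axis towards its -x.
- tap_b_key (a joint): Handle of tap B. As tap A's.
- tap_c_hub (a point): Tap C. As tap A.
- tap_c_spout (a point): Mouth of tap C's steel spout, pointing down, 137 mm above the bench, 85 mm from the hub's axis towards its -x.
- tap_c_key (a joint): Handle of tap C. As tap A's.
- line: The slip header with its supports: a steel pipe 42 mm across, 560 mm long, its axis level at 240 mm above the bench (top at 261, tees to 266 mm), on the far side of the taps, 83 mm behind their turning axes; a feed leg with a pressure gauge at its left end and a blue post at its right. Origin on the bench below the pipe's middle; y along the pipe. Fixed.
- mould_mouth (a point): The plaster mould waiting for the pour: white, octagonal, 120 mm across the flats and 112 mm high, bound with two tan rubber bands, standing under one of the spouts. The point is the middle of its pour hole (44 mm wide), in its top face. It stands loose on the bench.
- bowl: Blue drip bowl, 116 mm across, 50 mm high, loose, under the tap that was left open. Origin at its underside. Other moulds, tools and a mug, up to 140 mm high, stand about the bench in front of and beside the header, and a rack 450 mm high at its left edge, 580 mm or more from the robot's midline.

How it is judged:
By the outcome, as a careful person would: the job done as asked, in the order asked, and still so for the second after the job is handed in, with the robot touching nothing.
It also fails if it takes over 51 s, if anything falls off the work surface, if the arm or the gripper's body presses on something with over 40 N, if the wrist force passes 120 N, or if a joint passes its speed limit or range.

## Robot

A 6-joint arm with a two-finger parallel gripper is mounted at the origin on the work surface. World frame = base frame: x ahead of the robot, y to its left, z up, the work surface at z = 0. Lengths are in mm, angles in rad, forces in N, time in s.
With the tool pointing down it reaches from about 275 to 825 mm from the base axis. Payload 4.9 kg.
Tool frame: the origin (TCP) lies midway between the tips of the shut fingers; the grasp point (between the pads) lies 19 mm behind it; z points along the fingers, y is the line along which they close (so a half turn about z gives the same grasp; the last joint's range is limited). The gripper opens to 85 mm and grips with 20 to 120 N. Pads are 22 mm wide; open, the fingers measure 114 mm over their backs; the gripper's body (76 mm by 85 mm) begins 54 mm behind the grasp point. The pads swing forward as they close: fully open they stand 13 mm farther back than shut.
Start: joints at [-1.456, 0.326, -0.193, 1.052, 0, 1.437], TCP at [135.444, -533.079, 231.281] pointing down, gripper open.
Joint ranges: [-2.65, 2.65], [-0.97, 1.79], [-1.3, 1.35], [-1.93, 2.1], [-1.47, 1.37], [-3.14, 3.14]. Speed limits (rad/s): [2.57, 2.57, 3.14, 3.14, 3.14, 3.14].

## Interface

Orientations are given as a unit quaternion [w, x, y, z].
In Python, from rig import get_obs, grab_frame, finish_job gives the robot as it stands. The module is installed in compiled form; this text tells all that it offers.
- The arm moves only by the shell command python3 -m handwheel 'ROWS' [OPENING] [FORCE]. ROWS is JSON, a list of rows, each a list of 4 numbers: the shift along the tool's x, y, z in m, then the turn about the tool's z in rad. A call has exactly 10 rows; each row shifts and turns the commanded pose from where the row before left it, along the tool's axes as they then stand; what a row does not reach is not made up. A row lasts 1/12 s, in which the tool goes at most 41.7 mm and 7.16 degrees, less where a joint would pass 70% of its speed; a pose out of reach is approached as far as the arm can. A call with a gripper value outside its range is refused whole. OPENING is the gripper command: -1 is fully open, 1 is shut, values between are in proportion, set as the call begins (- or left out, the last holds). The fingers move at their own pace and stop on an object; FORCE is the grip in N (left out, the last holds). Time passes only in rows, so rows that do not move let the fingers close, or fill a call up. It gives the time, the measured TCP pose, the force, the opening and the grip force at its end, in the units of the state.
- get_obs(): the state, without advancing time (a new reading comes with each control period).
- grab_frame(name): name is "scene" or "top"; returns a dict with "frame" (420x560x3 uint8, red, green, blue), "intrinsics" (3x3 intrinsics, pixels), "world_from_camera" (4x4, takes a point from camera to world coordinates). Camera axes: x right, y down, z forward; pixel columns grow to the right and rows downward; lengths in mm; the calibration is good to about 2 mm. A picture is of the moment at which its call begins. There is no depth.
- finish_job(): hands the job in; it is judged then, once.
The state is a dict: "time_s": time; "joint_pos": joint angles; "qvel": joint speeds; "tau": joint torques, N m; "eef_pos": TCP position; "orientation": TCP orientation; "force": force on the tool from outside, world axes, zero at the start; "wrist_torque": the same for the moment, N m; "opening": opening from 0.0 (shut) to 1.0 (fully open); "grasp_force": force on a finger pad.
Only numpy, scipy, OpenCV 4.12 (cv2) and the standard library are available. Lean on these libraries where they do the work, as an engineer would, in place of code of your own. Each camera call takes 0.05 s, during which the arm holds its last target. There are 200 camera calls.

## Working session

There is one attempt and no reset: what is moved stays moved. The work goes in short steps, Python scripts to look and compute and a shell command to move; the robot and the scene stay as the last step left them, time stands still between calls to the robot, and variables do not carry over. Pictures are saved under pics/ and viewed, at most 10 in all, crops included, and the job is handed in when it is done.

```bash
mkdir -p pics; python3 - <<'E'
from rig import *
import cv2,numpy as np
print(get_obs())
for n in("scene","top"):
    f=grab_frame(n); cv2.imwrite(f"pics/{n}0.png",cv2.resize(f["frame"][:,:,::-1],(784,588),interpolation=cv2.INTER_CUBIC)); print(f["intrinsics"],f["world_from_camera"])
    np.savez(f"{n}0.npz",**f)
E
```

```text
{'time_s': 0.0, 'joint_pos': array([-1.45621001e+00,  3.26952789e-01, -1.93612797e-01,  1.05200514e+00,
       -1.42774602e-05,  1.43662107e+00]), 'qvel': array([-0.00286112,  0.00019113,  0.00177814, -0.00152565, -0.001304  ,
       -0.0009724 ]), 'tau': array([ 6.27039863e-04, -4.43396759e+01,  2.62441009e+01,  1.54097815e-02,
       -2.79080732e-04,  4.09277252e-07]), 'eef_pos': array([ 135.36282272, -532.46235283,  230.4860212 ]), 'orientation': array([-8.87225594e-04,  9.92274286e-01,  1.24060284e-01,  1.55111174e-06]), 'force': array([ 0.01546726,  0.05645725, -0.33707639]), 'wrist_torque': array([-0.00018847,  0.0156027 , -0.00814903]), 'grasp_force': 0.0, 'opening': 0.9983933998715845}
[[474.75320064   0.         274.45701196]
 [  0.         474.75320064 213.21815039]
 [  0.           0.           1.        ]] [[-4.33478515e-01  5.96660009e-01 -6.75346734e-01  1.12382341e+03]
 [ 9.01117904e-01  2.79419381e-01 -3.31528782e-01  2.99569948e+02]
 [-9.10499911e-03 -7.52277637e-01 -6.58783315e-01  7.13813217e+02]
 [ 0.00000000e+00  0.00000000e+00  0.00000000e+00  1.00000000e+00]]
[[477.94912034   0.         281.83802249]
 [  0.         477.94912034 200.67877106]
 [  0.           0.           1.        ]] [[-5.12916124e-03 -9.97484157e-01  7.07039512e-02  4.99349890e+02]
 [-9.99974966e-01  5.46091079e-03  4.49959519e-03  2.80939920e+01]
 [-4.87438288e-03 -7.06791021e-02 -9.97487195e-01  9.51685519e+02]
 [ 0.00000000e+00  0.00000000e+00  0.00000000e+00  1.00000000e+00]]
```

View pics/scene0.png

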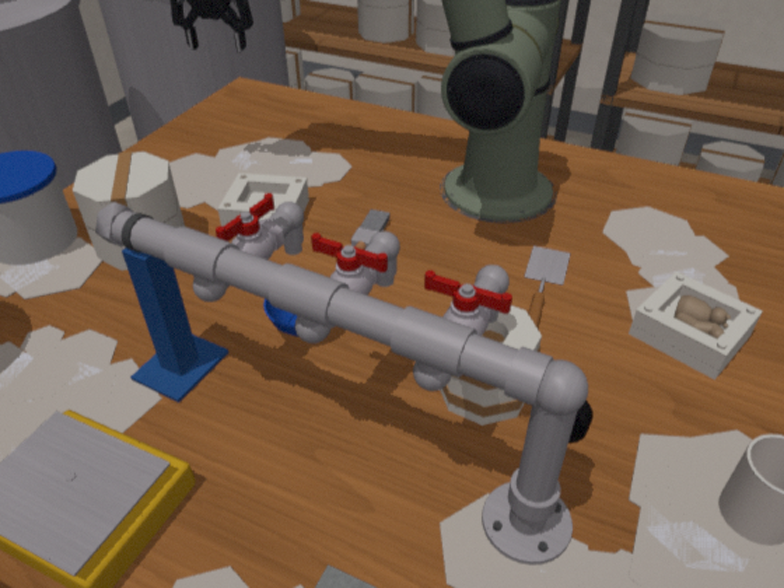

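View pics/top0.png

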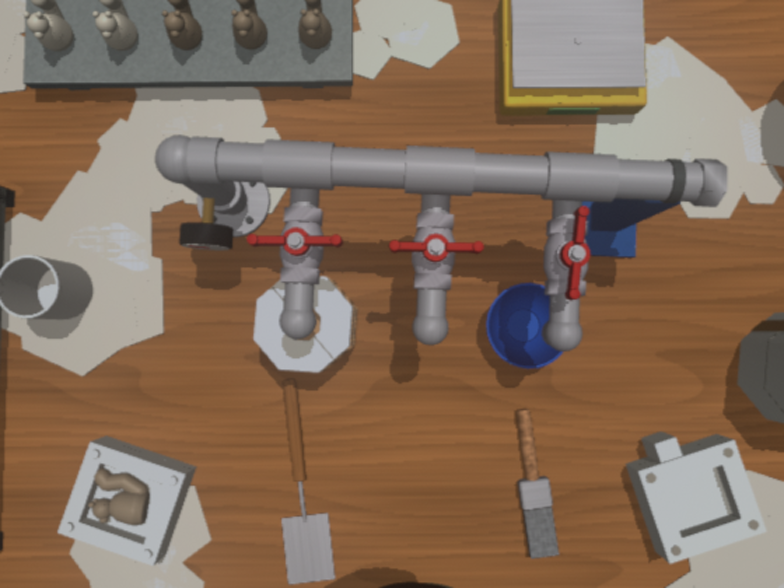

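The top view shows the left tap (hub ~[295,240]) over the white mould with its handle square across, so it is shut. The middle tap (435,247) is also shut. The right tap (577,253), by the blue bowl, has its wings along the branch, so it is open.

```bash
cat > h.py <<'E'
import numpy as np,cv2
def ray(f,px,z):
    M=f["world_from_camera"];d=M[:3,:3]@np.linalg.inv(f["intrinsics"])@np.array([*px,1.])
    return M[:3,3]+d*(z-M[2,3])/d[2]
def red(f,z=250,amin=60):
    r,g,b=[f["frame"][...,i].astype(int) for i in range(3)]
    m=((r>100)&(g<60)&(b<70)).astype(np.uint8)
    m=cv2.morphologyEx(m,cv2.MORPH_CLOSE,np.ones((5,5)))
    out=[]
    for c in cv2.findContours(m,0,2)[0]:
        if cv2.contourArea(c)<amin: continue
        P=np.array([ray(f,p,z)[:2] for p in c[:,0,:]],np.float32)
        (cx,cy),(w,h),a=cv2.minAreaRect(P)
        v=cv2.boxPoints(((cx,cy),(w,h),a)); e=max([v[1]-v[0],v[2]-v[1]],key=np.linalg.norm)
        out.append((cx,cy,max(w,h),min(w,h),np.degrees(np.arctan2(e[1],e[0]))%180))
    return sorted(out,key=lambda o:-o[1])
E
python3 - <<'E'
from h import *
for n in("top","scene"):
    f=np.load(n+"0.npz"); print(n); [print(np.round(o,1)) for o in red(f)]
f=np.load("top0.npz")
for p in [(160,150),(690,180)]: print(ray(f,np.array(p)*560/784,250)) # header ends approx
fr=f["frame"].astype(int)
for name,m in(("white",(fr.min(2)>170)),("blue",(fr[...,2]>90)&(fr[...,0]<60))):
    c=max(cv2.findContours(cv2.morphologyEx(m.astype(np.uint8),3,np.ones((3,3)))[150:280] if 0 else m.astype(np.uint8)[190:280].copy(),0,2)[0],key=cv2.contourArea)
    (x,y),r=cv2.minEnclosingCircle(c);print(name,x,y+190,r,ray(f,(x,y+190),112 if name=="white" else 50))
for p in((298,321),(430,327),(563,333)): print("elbow",ray(f,np.array(p)*560/784,220))
E
```

```text
top
[591.5 137.4 100.7  25.3  89.7]
[583.9 -12.7  98.9  26.7  89.7]
[ 578.9 -160.1   98.    28.   178.7]
scene
[607.2 138.6 101.4  47.   89.3]
[598.7 -13.8  99.   46.4  87.9]
[ 579.8 -153.   106.4   32.2  171.2]
[690.65351    281.04848685 250.        ]
[ 654.68089801 -282.54440307  250.        ]
white 210.0 235.5 33.738059997558594 [498.34641758 158.16423093 112.        ]
blue 383.5 237.0 25.005098342895508 [ 493.79031073 -158.53549487   50.        ]
elbow [507.93210874 137.11408502 220.        ]
elbow [500.65263307  -6.98504149 220.        ]
elbow [ 493.39074477 -151.71389629  220.        ]
```

The hubs fit the given geometry: 150 mm spacing, header yaw about -2.4° and elbows 85 mm in front. I'll open L at (591,137), then shut R at (579,-160). The part-open fingers will straddle the hub and push both wings as a couple.

```bash
python3 -m handwheel '[[0,0,-0.012,-0.12],[0,0,-0.012,-0.12],[0,0,-0.012,-0.12],[0,0,-0.012,-0.12],[0,0,-0.012,-0.12],[0,0,-0.012,-0.12],[0,0,-0.012,-0.12],[0,0,-0.012,-0.12],[0,0,-0.012,-0.12],[0,0,-0.012,-0.12]]' -0.46 20
python3 -m handwheel '[[0,0,0,-0.12],[0,0,0,-0.12],[0,0,0,-0.12],[0,0,0,-0.12],[0,0,0,-0.12],[0,0,0,-0.12],[0,0,0,-0.05],[0.0105,0.032,0,0],[0.0105,0.032,0,0],[0.0105,0.032,0,0]]'
python3 -m handwheel '[[0.0105,0.032,0,0],[0.0105,0.032,0,0],[0.0105,0.032,0,0],[0.0105,0.032,0,0],[0.0105,0.032,0,0],[0.0105,0.032,0,0],[0.0105,0.032,0,0],[0.0105,0.032,0,0],[0.0105,0.032,0,0],[0.0105,0.032,0,0]]'
python3 -m handwheel '[[0.0105,0.032,0,0],[0.0105,0.032,0,0],[0.0105,0.032,0,0],[0.0105,0.032,0,0],[0.0105,0.032,0,0],[0.0105,0.032,0,0],[0.0105,0.032,0,0],[0,0,0,0],[0,0,0,0],[0,0,0,0]]'
cat >> h.py <<'E'
def st():
    from rig import get_obs
    from scipy.spatial.transform import Rotation as R
    o=get_obs();x=R.from_quat(np.roll(o["orientation"],-1)).as_matrix()
    print(round(o["time_s"],2),o["eef_pos"].round(1),"yaw",np.degrees(np.arctan2(x[1,0],x[0,0])).round(1),"z",x[:,2].round(3),"F",o["force"].round(1),"op",round(o["opening"],2),"q",o["joint_pos"].round(2));return o["eef_pos"],x
def to(x,y,z):
    p,X=st();print("tool delta",((np.array([x,y,z])-p)@X).round(1))
E
python3 -c "
from h import *
to(591.5,137.4,330)"
```

```text
time_s: 0.93
eef_pos: [135.4, -532.8, 351.4]
orientation: [-0.0, 0.747, 0.665, 0.0]
force: [-0.8, -0.0, 0.8]
opening: 0.733
grasp_force: 0.0
time_s: 1.77
eef_pos: [193.1, -448.9, 350.4]
orientation: [-0.0, 0.446, 0.895, 0.001]
force: [0.3, -0.6, 0.4]
opening: 0.73
grasp_force: 0.0
time_s: 2.6
eef_pos: [385.2, -171.5, 351.1]
orientation: [-0.0, 0.445, 0.895, -0.0]
force: [1.2, -0.8, 0.3]
opening: 0.733
grasp_force: 0.0
time_s: 3.43
eef_pos: [518.4, 20.5, 350.8]
orientation: [-0.001, 0.445, 0.896, -0.0]
force: [-0.3, 0.7, -0.9]
opening: 0.732
grasp_force: 0.0
3.43 [518.4  20.5 350.8] yaw 127.1 z [-0.001 -0.    -1.   ] F [-0.3  0.7 -0.9] op 0.73 q [-0.1   0.22 -0.04  1.32 -0.    0.82]
tool delta [ 49.  128.9  20.6]
```

```bash
python3 -m handwheel '[[0.0098,0.0258,0,0],[0.0098,0.0258,0,0],[0.0098,0.0258,0,0],[0.0098,0.0258,0,0],[0.0098,0.0258,0,0],[0,0,0.012,0],[0,0,0.012,0],[0,0,0.012,0],[0,0,0.012,0],[0,0,0.012,0]]'
python3 - <<'E'
from h import *
from rig import *
to(591.5,137.4,224)
for n in("scene","top"):
    f=grab_frame(n); print([np.round(o,1) for o in red(f)])
    c=f["frame"][120:290,200:420] if n=="scene" else f["frame"][80:290,100:400]
    cv2.imwrite(f"pics/{n}1.png",cv2.resize(c[:,:,::-1],None,fx=2.6,fy=2.6,interpolation=2))
E
```

```text
time_s: 4.27
eef_pos: [591.8, 135.8, 290.9]
orientation: [-0.0, 0.446, 0.895, -0.0]
force: [0.4, 0.2, -0.1]
opening: 0.729
grasp_force: 0.0
4.27 [591.8 135.8 290.9] yaw 127.0 z [-0. -0. -1.] F [ 0.4  0.2 -0.1] op 0.73 q [ 0.1   0.41  0.08  1.24 -0.    1.03]
tool delta [ 1.5  0.8 66.9]
[array([607.2, 138.2, 100.7,  47. ,  89.3]), array([599.6,  -9.8, 106.8,  46.4,  87.9]), array([ 580.2, -149.9,  106.2,   38.5,  171.2])]
[array([592.8, 105.5,  34.1,   7.4,  89.7]), array([584.2,   9.2,  55.5,  16.7,  74.7]), array([ 557.8, -159.6,   56. ,   28. ,  178.7]), array([ 606.5, -165.4,   40.7,   10.9,  168.9])]
```

View pics/scene1.png

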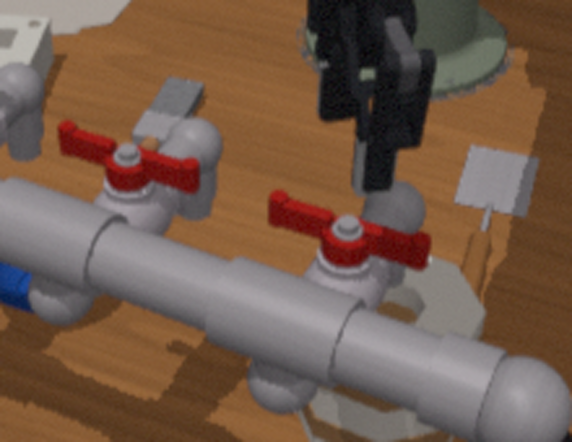

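The near finger tip is at about (375,185) in the crop and the hub cap at (347,222). I'll check the expected finger projections before descending.

```bash
python3 - <<'E'
from h import *
for n,off,s in(("scene",(200,120),2.6),):
    f=np.load(n+"0.npz");M=np.linalg.inv(f["world_from_camera"])
    for p in([591.8,135.8,293],[621.8,158.8,293],[561.8,112.8,293],[591.5,137.4,262],[591.5,137.4,254],[591.5,187,254],[591.5,87,254]):
        c=M[:3,:3]@p+M[:3,3];u=f["intrinsics"]@c/c[2];print(p,((u[:2]-off)*s).round())
E
```

```text
[591.8, 135.8, 293] [349. 159.]
[621.8, 158.8, 293] [370. 201.]
[561.8, 112.8, 293] [330. 121.]
[591.5, 137.4, 262] [348. 202.]
[591.5, 137.4, 254] [347. 213.]
[591.5, 187, 254] [429. 237.]
[591.5, 87, 254] [267. 190.]
```

View pics/top1.png

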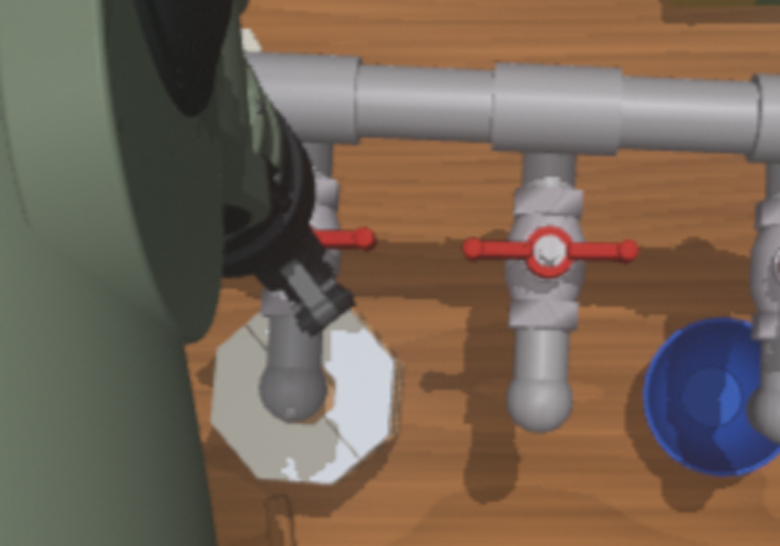

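```bash
python3 -m handwheel '[[0,0.0028,0.008,0],[0,0,0.008,0],[0,0,0.008,0],[0,0,0.008,0],[0,0,0.008,0],[0,0,0.008,0],[0,0,0.008,0],[0,0,0.006,0],[0,0,0.006,0],[0,0,0,0]]'
python3 -m handwheel '[[0,0,0,-0.06],[0,0,0,-0.06],[0,0,0,-0.06],[0,0,0,-0.06],[0,0,0,-0.06],[0,0,0,-0.06],[0,0,0,-0.06],[0,0,0,-0.06],[0,0,0,-0.06],[0,0,0,-0.06]]'
python3 - <<'E'
from h import *
from rig import *
p,X=st()
f=grab_frame("scene");print([np.round(o,1) for o in red(f)])
c=f["frame"][120:290,200:420]
cv2.imwrite("pics/scene2.png",cv2.resize(c[:,:,::-1],None,fx=2.6,fy=2.6,interpolation=2))
E
```

```text
time_s: 5.2
eef_pos: [593.7, 139.2, 221.7]
orientation: [-0.001, 0.445, 0.895, -0.001]
force: [0.1, -0.2, -0.4]
opening: 0.728
grasp_force: 0.0
time_s: 6.03
eef_pos: [593.9, 139.4, 223.6]
orientation: [-0.0, 0.16, 0.987, 0.0]
force: [-2.6, 0.1, 1.6]
opening: 0.733
grasp_force: 5.1
6.03 [593.9 139.4 223.6] yaw 161.6 z [-0.001  0.    -1.   ] F [-2.6  0.1  1.6] op 0.73 q [ 0.11  0.44 -0.04  1.09  0.    0.43]
[array([610.2, 126.1,  72.1,  43.7,  94.2]), array([599.6,  -9.1, 105.4,  46.4,  87.9]), array([ 580.2, -148.2,  105.3,   41.2,  170.7])]
```

View pics/scene2.png

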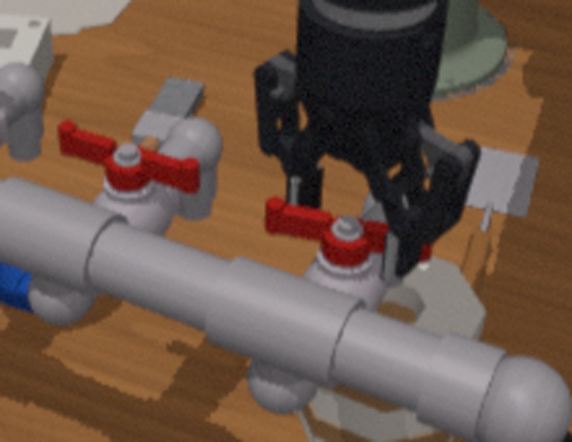

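Each finger has a wing on the correct side and contact has begun. I'll continue the turn.

```bash
for i in 1; do python3 -m handwheel '[[0,0,0,-0.07],[0,0,0,-0.07],[0,0,0,-0.07],[0,0,0,-0.07],[0,0,0,-0.07],[0,0,0,-0.07],[0,0,0,-0.07],[0,0,0,-0.07],[0,0,0,-0.07],[0,0,0,-0.07]]'; done
python3 -m handwheel '[[0,0,0,-0.06],[0,0,0,-0.06],[0,0,0,-0.06],[0,0,0,-0.06],[0,0,0,-0.06],[0,0,0,-0.06],[0,0,0,-0.06],[0,0,0,-0.06],[0,0,0,-0.06],[0,0,0,-0.06]]'
python3 - <<'E'
from h import *
from rig import *
p,X=st();print(get_obs()["wrist_torque"])
f=grab_frame("scene");print([np.round(o,1) for o in red(f)])
c=f["frame"][120:290,200:420]
cv2.imwrite("pics/scene3.png",cv2.resize(c[:,:,::-1],None,fx=2.6,fy=2.6,interpolation=2))
E
```

```text
time_s: 6.92
eef_pos: [592.7, 138.8, 223.5]
orientation: [-0.002, -0.188, 0.982, -0.0]
force: [-6.9, -1.0, 4.5]
opening: 0.73
grasp_force: 5.2
time_s: 7.75
eef_pos: [592.4, 137.7, 223.5]
orientation: [-0.002, -0.469, 0.883, -0.001]
force: [-7.6, -4.5, 3.4]
opening: 0.731
grasp_force: 5.0
7.75 [592.4 137.7 223.5] yaw -124.0 z [-0.004 -0.003 -1.   ] F [-7.6 -4.5  3.4] op 0.73 q [ 0.11  0.44 -0.04  1.09 -0.   -0.87]
[-0.92978705  1.37437223 -0.37135659]
[array([595.4, 142.4, 106.1,  26.7, 170.7]), array([599.2,  -9.1, 105.3,  45.7,  87.9]), array([ 580.1, -148.9,  105.3,   39.8,  170.7])]
```

View pics/scene3.png

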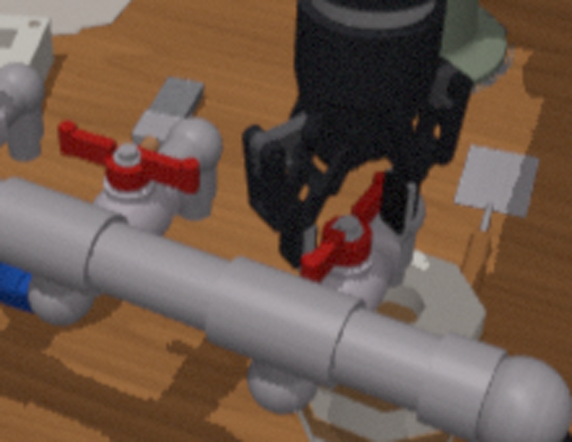

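The wing is nearly in line with the branch. I'll ease on in small turns until the torque shows the stop.

```bash
python3 -m handwheel '[[0,0,0,-0.02],[0,0,0,-0.02],[0,0,0,-0.02],[0,0,0,-0.02],[0,0,0,-0.02],[0,0,0,0],[0,0,0,0],[0,0,0,0],[0,0,0,0],[0,0,0,0]]' >/dev/null
python3 - <<'E'
from h import *
from rig import *
p,X=st();print(get_obs()["wrist_torque"])
print([np.round(o,1) for o in red(grab_frame("scene"))])
E
python3 -m handwheel '[[0,0,0,-0.02],[0,0,0,-0.02],[0,0,0,-0.02],[0,0,0,-0.02],[0,0,0,-0.02],[0,0,0,0],[0,0,0,0],[0,0,0,0],[0,0,0,0],[0,0,0,0]]' >/dev/null
python3 - <<'E'
from h import *
from rig import *
p,X=st();print(get_obs()["wrist_torque"])
print([np.round(o,1) for o in red(grab_frame("scene"))])
E
```

```text
8.63 [592.6 137.5 223.4] yaw -118.6 z [-0.003 -0.003 -1.   ] F [-7.  -4.2  3.8] op 0.73 q [ 0.11  0.44 -0.04  1.09 -0.   -0.96]
[-0.90277759  1.25432572 -1.29051427]
[array([594.7, 142.7, 106.9,  28. , 173.3]), array([599.6,  -9.7, 104.2,  46.4,  87.9]), array([ 579.9, -149.2,  105.5,   39.8,  171.2])]
9.52 [592.6 137.4 223.5] yaw -114.0 z [-0.004 -0.    -1.   ] F [-8.1 -1.2  4.5] op 0.73 q [ 0.11  0.44 -0.04  1.09  0.   -1.05]
[-0.12447242  1.35724082 -7.83410214]
[array([594.7, 140.9, 108.2,  26.6,   6.5]), array([599.6,  -9.1, 105.4,  46.4,  87.9]), array([ 580.3, -149.2,  106.2,   39.8,  171.2])]
```

Torque jumped to 7.8 N m with the handle at its stop, so tap L is open. I'll back off, lift and go to tap R.

```bash
python3 -m handwheel '[[0,0,0,0.05],[0,0,0,0.08],[0,0,0,0.08],[0,0,0,0.08],[0,0,0,0],[0,0,-0.02,0],[0,0,-0.02,0],[0,0,-0.02,0],[0,0,-0.02,0],[0,0,-0.02,0]]'
python3 -m handwheel '[[0,0,0,0.12],[0,0,0,0.12],[0,0,0,0.12],[0,0,0,0.12],[0,0,0,0.12],[0,0,0,0.12],[0,0,0,0.12],[0,0,0,0.12],[0,0,0,0.12],[0,0,0,0.12]]'
python3 -m handwheel '[[0,0,0,0.12],[0,0,0,0.12],[0,0,0,0.12],[0,0,0,0.04],[-0.019,-0.023,0,0],[-0.019,-0.023,0,0],[-0.019,-0.023,0,0],[-0.019,-0.023,0,0],[-0.019,-0.023,0,0],[-0.019,-0.023,0,0]]'
python3 - <<'E'
from h import *
from rig import *
to(580,-160.1,223)
f=grab_frame("top");print([np.round(o,1) for o in red(f)])
E
```

```text
time_s: 10.4
eef_pos: [594.5, 139.3, 324.5]
orientation: [0.0, -0.43, 0.903, -0.0]
force: [0.3, 0.3, 0.8]
opening: 0.727
grasp_force: 0.0
time_s: 11.23
eef_pos: [594.7, 139.3, 323.5]
orientation: [0.0, 0.158, 0.987, 0.0]
force: [0.8, 0.6, 0.6]
opening: 0.725
grasp_force: 0.0
time_s: 12.07
eef_pos: [590.5, -41.0, 323.6]
orientation: [0.0, 0.348, 0.937, 0.0]
force: [1.2, -0.3, -1.1]
opening: 0.73
grasp_force: 0.0
12.07 [590.5 -41.  323.6] yaw 139.3 z [ 0.001 -0.    -1.   ] F [ 1.2 -0.3 -1.1] op 0.73 q [-0.19  0.37  0.1   1.3  -0.    0.52]
tool delta [-69.7 -97.1 100.6]
[array([594.1, 135.9,  97.5,  26.8,   6.2]), array([587.8,  18.3,  36.9,   7.4,  89.7])]
```

```bash
cat >> h.py <<'E'
def pca(f,z=250):
    r,g,b=[f["frame"][...,i].astype(int) for i in range(3)]
    m=((r>100)&(g<60)&(b<70)).astype(np.uint8); m=cv2.morphologyEx(m,3,np.ones((5,5)))
    n,l,s,c=cv2.connectedComponentsWithStats(m)
    for i in range(1,n):
        if s[i,4]<60: continue
        P=np.array([ray(f,(x,y),z)[:2] for y,x in zip(*np.nonzero(l==i))]);w,v=np.linalg.eigh(np.cov(P.T))
        print("pca",P.mean(0).round(1),np.degrees(np.arctan2(v[1,1],v[0,1])).round(1)%180,len(P))
E
python3 - <<'E'
from h import *
from rig import *
f0=np.load("top0.npz");pca(f0);f=grab_frame("top");pca(f)
cv2.imwrite("pics/top2.png",cv2.resize(f["frame"][80:250,130:350,::-1],None,fx=3.5,fy=3.5,interpolation=2))
E
```

```text
pca [ 579.4 -161.2] 172.1 431
pca [592.7 138.2] 89.2 376
pca [584.9 -12. ] 88.7 394
pca [593.8 136.2] 177.7 376
pca [587.9  15.7] 97.2 144
```

View pics/top2.png

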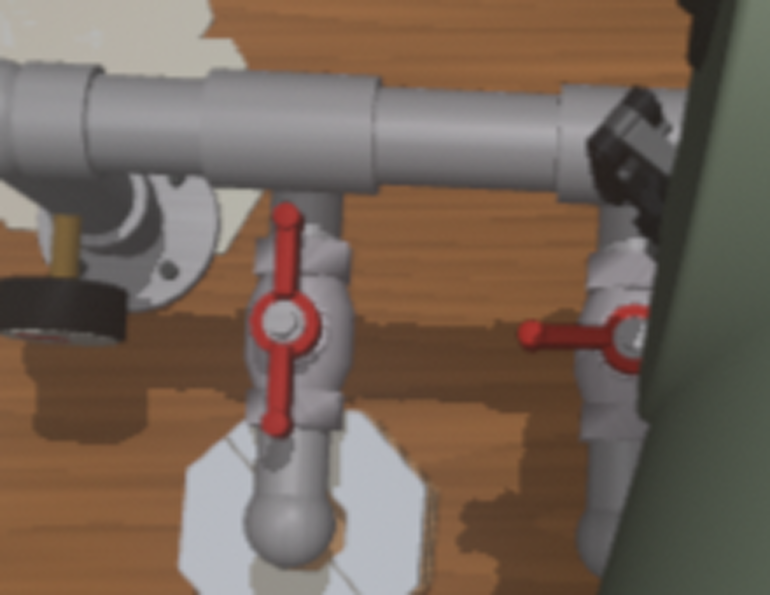

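PCA gives 177.7° for tap L, which is in line with its branch, so it is fully open. Tap R stands at 172°. Moving onto R.

```bash
python3 -m handwheel '[[-0.0176,-0.0245,0,0],[-0.0176,-0.0245,0,0],[-0.0176,-0.0245,0,0],[-0.0176,-0.0245,0,0],[0,0,0,0],[0,0,0.012,0],[0,0,0.012,0],[0,0,0.012,0],[0,0,0,0],[0,0,0,0]]'
python3 - <<'E'
from h import *
from rig import *
to(580,-161,222)
f=grab_frame("scene")
cv2.imwrite("pics/scene4.png",cv2.resize(f["frame"][90:260,100:320,::-1],None,fx=2.6,fy=2.6,interpolation=2))
E
```

```text
time_s: 13.0
eef_pos: [579.5, -158.8, 287.0]
orientation: [-0.001, 0.348, 0.937, 0.0]
force: [0.7, -0.3, 0.4]
opening: 0.73
grasp_force: 0.0
13.0 [ 579.5 -158.8  287. ] yaw 139.2 z [-0.001  0.001 -1.   ] F [ 0.7 -0.3  0.4] op 0.73 q [-0.39  0.4   0.05  1.23  0.    0.32]
tool delta [-1.9 -1.3 65. ]
```

View pics/scene4.png

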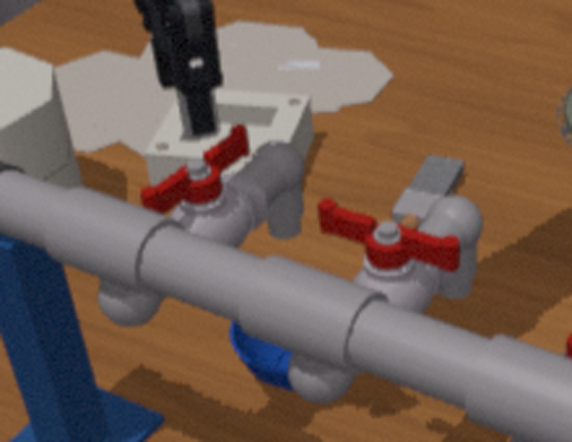

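```bash
python3 -m handwheel '[[-0.0019,-0.0013,0.008,0],[0,0,0.008,0],[0,0,0.008,0],[0,0,0.008,0],[0,0,0.008,0],[0,0,0.008,0],[0,0,0.008,0],[0,0,0.008,0],[0,0,0,0],[0,0,0,0]]'
python3 -m handwheel '[[0,0,0,0.08],[0,0,0,0.08],[0,0,0,0.08],[0,0,0,0.08],[0,0,0,0.08],[0,0,0,0.08],[0,0,0,0.08],[0,0,0,0.08],[0,0,0,0.08],[0,0,0,0.08]]'
python3 -c "
from h import *
from rig import *
st();print(get_obs()['wrist_torque']);print([np.round(o,1) for o in red(grab_frame('scene'))])"
```

```text
time_s: 13.88
eef_pos: [579.9, -161.9, 222.7]
orientation: [-0.001, 0.349, 0.937, 0.0]
force: [-0.9, -0.3, 0.1]
opening: 0.734
grasp_force: 0.0
time_s: 14.72
eef_pos: [580.5, -163.1, 224.0]
orientation: [0.001, 0.688, 0.726, -0.001]
force: [-0.3, -3.3, 0.3]
opening: 0.731
grasp_force: 5.2
14.72 [ 580.5 -163.1  224. ] yaw 93.1 z [ 0.001 -0.002 -1.   ] F [-0.3 -3.3  0.3] op 0.73 q [-0.4   0.43 -0.06  1.08 -0.    1.12]
[-0.54816033  0.13436487  0.37827653]
[array([592.6, 142.4, 111.5,  28.2, 176. ]), array([599.6,  -9.8, 104. ,  46.4,  87.9])]
```

```bash
python3 -m handwheel '[[0,0,0,0.08],[0,0,0,0.08],[0,0,0,0.08],[0,0,0,0.08],[0,0,0,0.08],[0,0,0,0.08],[0,0,0,0.08],[0,0,0,0.08],[0,0,0,0.08],[0,0,0,0.08]]'
python3 -m handwheel '[[0,0,0,0.05],[0,0,0,0.05],[0,0,0,0.05],[0,0,0,0.05],[0,0,0,0.05],[0,0,0,0.05],[0,0,0,0.05],[0,0,0,0.05],[0,0,0,0],[0,0,0,0]]'
python3 -c "
from h import *
from rig import *
st();print(get_obs()['wrist_torque']);print([np.round(o,1) for o in red(grab_frame('scene'))])"
```

```text
time_s: 15.6
eef_pos: [579.2, -164.3, 224.0]
orientation: [0.002, 0.916, 0.401, -0.002]
force: [-4.4, -6.6, 2.7]
opening: 0.734
grasp_force: 5.3
time_s: 16.43
eef_pos: [578.5, -163.6, 223.7]
orientation: [0.001, 0.977, 0.213, -0.002]
force: [-6.2, -5.1, 1.7]
opening: 0.737
grasp_force: 2.8
16.43 [ 578.5 -163.6  223.7] yaw 24.6 z [-0.003 -0.003 -1.   ] F [-6.2 -5.1  1.7] op 0.74 q [-0.4   0.43 -0.06  1.08 -0.    2.32]
[-0.78434325  1.1480329   0.21127799]
[array([592.7, 142.4, 110.2,  28.2, 176. ]), array([599.6,  -9.7, 104.2,  46.4,  87.9]), array([ 593.2, -152.2,   94. ,   44.7,   91.3])]
```

```bash
python3 -m handwheel '[[0,0,0,0.02],[0,0,0,0.02],[0,0,0,0.02],[0,0,0,0.02],[0,0,0,0],[0,0,0,0],[0,0,0,0],[0,0,0,0],[0,0,0,0],[0,0,0,0]]' >/dev/null
python3 -c "
from h import *
from rig import *
st();print(get_obs()['wrist_torque']);print([np.round(o,1) for o in red(grab_frame('scene'))])"
python3 -m handwheel '[[0,0,0,0.02],[0,0,0,0.02],[0,0,0,0.02],[0,0,0,0],[0,0,0,0],[0,0,0,0],[0,0,0,0],[0,0,0,0],[0,0,0,0],[0,0,0,0]]' >/dev/null
python3 -c "
from h import *
from rig import *
st();print(get_obs()['wrist_torque']);print([np.round(o,1) for o in red(grab_frame('scene'))])"
```

```text
17.32 [ 578.2 -163.6  223.7] yaw 20.6 z [-0.004 -0.005 -1.   ] F [-8.2 -6.9  2.8] op 0.73 q [-0.4   0.43 -0.06  1.08 -0.01  2.39]
[-1.1153856   1.48809314  3.70279201]
[array([592.7, 142.4, 111.7,  28.2, 176. ]), array([599.5, -11.1, 104.3,  46.4,  87.9]), array([ 593. , -150. ,   95.6,   44.9,   90.9])]
18.2 [ 578.2 -163.6  223.8] yaw 17.9 z [-0.005 -0.007 -1.   ] F [-9.1 -9.5  2.8] op 0.73 q [-0.39  0.43 -0.06  1.08 -0.01  2.44]
[-1.49223603  1.76332714  7.88790045]
[array([593.4, 142.3, 110. ,  28.2, 176. ]), array([599.4,  -9.7, 103.8,  46.9,  88.4]), array([ 593.1, -150.1,   93.5,   44. ,   89.2])]
```

The torque shows tap R is at its shut stop. I'll back off, lift and move clear towards the robot, then check.

```bash
python3 -m handwheel '[[0,0,0,-0.05],[0,0,0,-0.08],[0,0,0,-0.08],[0,0,0,-0.08],[0,0,0,0],[0,0,-0.02,0],[0,0,-0.02,0],[0,0,-0.02,0],[0,0,-0.02,0],[0,0,-0.02,0]]'
python3 -c "
from h import *
to(330,-300,330)"
```

```text
time_s: 19.08
eef_pos: [580.3, -162.0, 324.7]
orientation: [0.0, 0.959, 0.285, 0.0]
force: [0.0, 0.3, 1.3]
opening: 0.728
grasp_force: 0.0
19.08 [ 580.3 -162.   324.7] yaw 33.1 z [ 0.001  0.    -1.   ] F [0.  0.3 1.3] op 0.73 q [-0.39  0.39  0.14  1.32  0.    2.17]
tool delta [-285.1  -21.    -5.5]
```

```bash
python3 -m handwheel '[[-0.028,-0.002,0,0],[-0.028,-0.002,0,0],[-0.028,-0.002,0,0],[-0.028,-0.002,0,0],[-0.028,-0.002,0,0],[-0.028,-0.002,0,0],[-0.028,-0.002,0,0],[-0.028,-0.002,0,0],[-0.028,-0.002,0,0],[-0.028,-0.002,0,0]]'
python3 - <<'E'
from h import *
from rig import *
st();f=grab_frame("top");pca(f)
cv2.imwrite("pics/top3.png",cv2.resize(f["frame"][:,:,::-1],(784,588),interpolation=2))
E
```

```text
time_s: 19.92
eef_pos: [333.9, -299.0, 323.8]
orientation: [0.001, 0.959, 0.285, 0.0]
force: [-0.0, -0.1, 0.5]
opening: 0.732
grasp_force: 0.0
19.92 [ 333.9 -299.   323.8] yaw 33.1 z [ 0.001 -0.001 -1.   ] F [-0.  -0.1  0.5] op 0.73 q [-0.9   0.08 -0.26  1.22  0.    1.67]
pca [594.1 136.2] 177.6 382
pca [584.9 -11.9] 88.7 395
pca [ 577.6 -161.8] 87.1 401
```

View pics/top3.png

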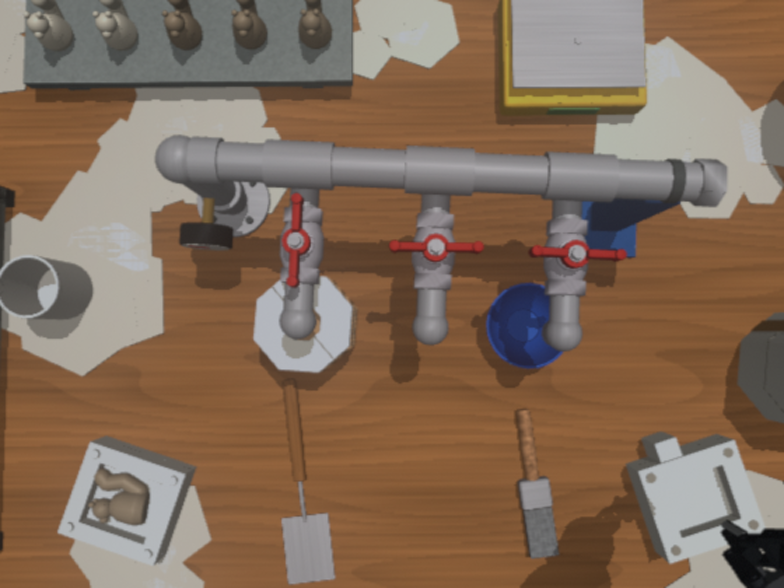

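The left handle (295,240) is in line with its branch. The middle (435,247) and right (577,253) handles are square across theirs. The mould and bowl have not moved and the arm is clear.

```bash
python3 -c "
from rig import *
print(finish_job())"
```

```text
the job is handed in; nothing more can be done
None
```

The tap over the mould is fully open, the tap over the bowl is fully shut, the middle tap was left shut, and the mould and bowl stand where they were; the job was handed in at about 20 s with the arm clear.

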